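# Close a preserving crock under its wire bail

### The arm

A 6-joint arm with a two-finger parallel gripper is mounted at the origin on a cart in front of the work surface, level with it; the furniture and walls round the work are solid. World frame = base frame: x ahead of the robot, y to its left, z up, the work surface at z = 0. Lengths are in m, angles in degrees, forces in N, time in s.
With the tool pointing down it reaches from about 0.375 to 0.9 m from the base axis. Payload 3.1 kg.
Tool frame: the origin (TCP) lies at the very end of the fingers, on their centre line; the grasp point (between the pads) lies 19 mm behind it; z points along the fingers, y is the line along which they close (so a half turn about z gives the same grasp; the last joint's range is limited). The gripper opens to 87 mm and grips with 3 to 60 N. Pads are 19 mm wide; open, the fingers measure 117 mm over their backs; the gripper's body (75 mm by 190 mm) begins 51 mm behind the grasp point.
Start: joints at [-79.383, 30.224, 82.088, -0, 67.689, -10.227], TCP at [0.222, -0.584, 0.223] pointing down, gripper open.
Joint ranges: [-176.69, 176.69], [-43.24, 126.21], [12.49, 139.97], [-82, 262], [0, 151.66], [-163.58, 163.58]. Speed limits (degrees/s): [159.86, 159.86, 180, 180, 180, 180].

### API

Orientations are given as [roll, pitch, yaw] about the fixed x, y, z axes, in that order (R = Rz(yaw) Ry(pitch) Rx(roll)).
In Python, from station import robot gives the robot as it stands.
- The arm moves only by the tool shift_gripper, called after "Emit:" by a JSON object that holds its "fn" and its "kwargs". Schema: {"type":"object","properties":{"increments":{"type":"object","properties":{"motion":{"type":"array","items":{"type":"array","items":{"type":"number"},"minItems":5,"maxItems":5},"minItems":1,"maxItems":20}},"additionalProperties":false,"required":["motion"]},"force":{"type":"number"},"only":{"type":"string"},"quiet":{"type":"boolean"},"lines":{"type":"string"}},"required":["increments"],"additionalProperties":false}. increments is an object whose key "motion" holds a list of rows, 1 to 20 of them, each of 5 numbers: dx, dy, dz in m, then a turn about the tool's z in degrees, then the opening from 0.0 (shut) to 1.0 (fully open); each row is the pose to reach, as a shift and turn from the pose commanded when the call began, along the tool's axes at that moment; what a row does not reach only later rows make up. A row lasts 1/10 s, in which the tool goes at most 0.05 m and 8.59 degrees, less where a joint would pass 70% of its speed; a pose out of reach is approached as far as the arm can. The fingers move at their own pace and stop on an object; force is the grip in N (left out, the last holds). Time passes only in rows, so rows that do not move let the fingers close. The tool returns the time, the measured TCP pose, the force, the opening and the grip force at its end. only (a regular expression) keeps the lines of the reply that match it, lines (a string "A,B") keeps lines A to B, and quiet returns only ok. Input that does not fit is refused with a message, and nothing moves.
- robot.read_state(): the state, without advancing time (a new reading comes with each control period).
- robot.camera(name): name is "scene" or "side" or "wrist"; returns a dict with "frame" (420x560x3 uint8, red, green, blue), "fov_y" (degrees; the focal length in pixels is half the picture's height over the tangent of half this angle, whatever the lens; pixels are square), "cx", "cy" (the principal point, pixels), "R" (3x3) and "t" (3): a world point X has camera coordinates R X + t. Camera axes: x right, y down, z forward; pixel columns grow to the right and rows downward; lengths in m; the calibration is good to about 2 mm. A picture is of the moment at which its call begins. There is no depth.
- robot.sign_off(): hands the job in; it is judged then, once.
The state is a dict: "clock": time; "joint_pos": joint angles; "qvel": joint speeds; "effort": joint torques, N m; "tool_pos": TCP position; "orientation": TCP orientation; "contact_force": force on the tool from outside, world axes, zero at the start; "wrist_torque": the same for the moment, N m; "gripper_width": opening from 0.0 (shut) to 1.0 (fully open); "finger_force": force on a finger pad.
Only numpy, scipy, OpenCV 4.12 (cv2) and the standard library are available. Lean on these libraries where they do the work, as an engineer would, in place of code of your own. Each camera call takes 0.05 s, during which the arm holds its last target. There are 200 camera calls.

### The job

Pack the lemon into the open preserving crock, then set the loose lid squarely on the crock's orange rubber seal and let go of it, with the sloping ramp of its knob facing the side where the wire bail is folded down. After that swing the bail up and over the knob until it snaps past the crest into the groove, so that it holds the lid squeezed down on the seal. Leave the salt mill, the spice jar and the garlic as they stand.

Things in the scene. Friction and masses are not known exactly. Their poses are not given: they have to be found in the camera images.
- crock: White stoneware preserving crock with blue bands, held fast to the worktop by suction feet (it cannot slide). Origin: centre of its underside, z up; -x is the side where the bail is folded down. Outer radius 64 mm, bore radius 56 mm, inner floor at z = 20 mm, stoneware rim at z = 100 mm, with an orange rubber seal ring on it.
- crock_rim (a point): Centre of the seal's top when free: 108 mm above the crock's origin, on its axis. The seal ring (radii 56 to 60 mm) yields straight down by up to 8 mm, at about 2.2 N per mm.
- bail_pivot (a point): Middle of the line through the bail's two pivots, on the crock's axis 56 mm above its origin. The bail turns about the crock's y axis here.
- bail (a joint): Angle of the wire bail. 0: level, its bar in front of the crock (-x side); it grows as the bar rises; pi/2: upright, bar over the crock's middle, where the groove of a seated lid holds it (1.50 to 1.64). Stays where it is left (friction 0.08 N m). Starts between -0.15 and 0.25; free to swing from -0.4 to 1.9.
- bail_bar (a point): Middle of the bail's crossbar: steel wire 6 mm thick, 91 mm from the pivot line, parallel to the crock's y axis, straight for 58 mm either side; the bail's arms run at y = +-70 mm. A brown wooden grip sleeve (10 mm thick, 40 mm long) turns freely on its middle and rolls over the knob. Folded down, the wire is only 20 to 24 mm off the crock's wall; a tilted tool gets under it.
- lid: Loose round white stoneware lid with a wooden knob, about 0.26 kg, lying on its plug. Origin: centre of the plug's underside, z up. Plug radius 54 mm, 16 mm deep, chamfered; flange radius 60 mm, z = 16 to 22 mm; low dome up to z = 28 mm. Its ramp is at -x. Seated on the seal with its axes along the crock's, its origin is about 90.6 mm above the crock's origin; clamped by the bail, about 88 mm.
- lid_knob (a point): Foot of the lid's brown wooden knob, on the axis 28 mm above the lid's origin. The knob is 36 mm wide (y from -18 to +18 mm, flat sides to grip) and runs in x from -31 to +17 mm. From -x: a ramp rises from 46 mm above the lid's origin (at x = -31 mm) to a rounded crest (56 mm, at x = -9.5 mm), then the groove, then a stop 63 mm high (x = 6.5 to 17 mm).
- lid_groove (a point): Middle of the groove's floor, 54.3 mm above the lid's origin; it runs along y, from x = -7 to +6.5 mm. Coming up the ramp, the bail's sleeve must press the lid down some 5 mm to pass the crest: the push on the bar grows to 8 to 15 N at about 1.43 rad, then falls off as the sleeve drops into the groove against the stop, which it cannot pass.
- lemon: Yellow lemon, 78 x 55 x 56 mm, about 0.11 kg. Origin: the middle of its underside as it lies at first; its long axis is x, grasp it across y (55 mm).
- salt_mill: Salt mill, glass with a grey cap, 44 mm across, 90 mm tall, standing behind the work. Origin: centre of its underside. To be left alone.
- spice_jar: Glass spice jar with a black cap, 41 mm across, 105 mm tall, standing behind the work. Origin: centre of its underside. To be left alone.
- garlic: Garlic bulb, 53 mm across, behind the work. Origin: centre of its underside. To be left alone.

How it is judged (in metres and radians):
On the way, in this order (a step that is already met when the one before it is completed fails the run):
1. The lemon lies in the crock, let go of, the lid not yet on (horizontal distance between lemon and crock below 0.057 m and z of lemon in the frame of crock between 0.01 and 0.092 m and contact force between the fingers and lemon below 0.1 N and horizontal distance between lid and crock above 0.06 m), for 0.2 s.
2. The lid rests squarely on the seal, let go of, with the lemon inside and the bail not yet over it (horizontal distance between lemon and crock below 0.057 m and z of lemon in the frame of crock between 0.01 and 0.092 m and horizontal distance between lid and crock below 0.005 m and angle between the x axis of lid and the x axis of crock, either way round below 0.12 rad and angle between lid's own z axis and vertical below 0.05 rad and z of lid in the frame of crock below 0.094 m and contact force between the arm and lid below 0.1 N and value of joint bail below 1.35 rad), for 0.2 s.
3. The bail lies in the groove of the knob and holds the lid down on the seal (value of joint bail between 1.5 and 1.64 rad and z of lid in the frame of crock between 0.082 and 0.0892 m and horizontal distance between lid and crock below 0.005 m and angle between the x axis of lid and the x axis of crock, either way round below 0.12 rad and angle between lid's own z axis and vertical below 0.05 rad), for 0.2 s.
At the end, for the whole second after the job is handed in: Lemon inside the crock; lid centred within 5 mm, level within 3 deg and square with the bail within 7 deg; bail upright in the groove (1.50 to 1.64 rad), holding the lid squeezed down to 82 to 89.2 mm above the crock's underside; all at rest (all of step 3 and horizontal distance between lemon and crock below 0.057 m and z of lemon in the frame of crock between 0.01 and 0.092 m and linear speed of lid below 0.02 m/s and velocity of joint bail below 0.1 rad/s); the robot touches nothing.
It fails at once if The salt mill, the spice jar or the garlic is shifted by more than 30 mm or knocked over (distance of any of salt_mill, spice_jar, garlic from where it was at the start of the episode above 0.03 m or angle between any of salt_mill, spice_jar's own z axis and vertical above 0.5 rad).
It also fails if it takes over 66 s, if anything falls off the work surface, if the arm or the gripper's body presses on something with over 40 N, if the wrist force passes 120 N, or if a joint passes its speed limit or range.

## Working session

There is one attempt and no reset: what is moved stays moved. The work goes in short steps, Python scripts to look and compute and a tool call to move; the robot and the scene stay as the last step left them, time stands still between calls to the robot, and variables do not carry over. Pictures are saved under pics/ and viewed, at most 10 in all, crops included, and the job is handed in when it is done.

```bash
ls; mkdir -p pics; python3 - <<'E'
from station import robot
import cv2,numpy as np
for n in("scene","side","wrist"):
    c=robot.camera(n); cv2.imwrite(f"pics/{n}0.png",c["frame"][:,:,::-1])
    print(n,c["fov_y"],c["cx"],c["cy"],(-c["R"].T@c["t"]).round(3),c["R"].round(3).tolist())
    np.savez(f"pics/{n}0.npz",**c)
s=robot.read_state();print(s)
E
```

```text
pics
station.py
scene 53.385391204078715 276.31204623147136 205.0287608814808 [ 0.32  -0.663  0.649] [[0.893, -0.449, -0.012], [-0.278, -0.531, -0.8], [0.353, 0.718, -0.599]]
side 43.09096387992074 274.57099762857905 204.8330279250722 [0.558 1.205 0.662] [[-0.997, -0.076, 0.019], [-0.05, 0.422, -0.905], [0.061, -0.903, -0.424]]
wrist 68.70214343023376 275.2832762694914 208.13271491362667 [ 0.296 -0.556  0.384] [[0.355, -0.935, -0.001], [-0.895, -0.34, 0.289], [-0.27, -0.102, -0.957]]
{'clock': 0.15, 'joint_pos': array([-7.93836306e+01,  3.02683623e+01,  8.21389267e+01, -1.05729925e-03,
        6.76890105e+01, -1.02280086e+01]), 'qvel': array([ 0.05627485, -0.18977873, -0.23901447,  0.01481815,  0.09913965,
       -0.01492677]), 'effort': array([ 4.70035957e-04, -4.40430272e+01, -1.76843011e+01,  6.33749273e-02,
        5.52485045e-02, -9.06522405e-05]), 'tool_pos': array([ 0.22230564, -0.58353324,  0.22178224]), 'orientation': array([-1.79905057e+02, -1.61375531e-02,  2.08447668e+01]), 'contact_force': array([-0.17470712,  0.40581576,  0.06504844]), 'wrist_torque': array([0.00509874, 0.03164058, 0.00480086]), 'finger_force': 0.0, 'gripper_width': 0.9945691584451326}
```

View pics/scene0.png

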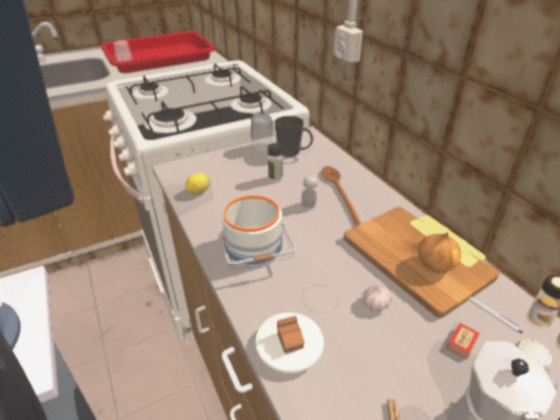

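View pics/side0.png

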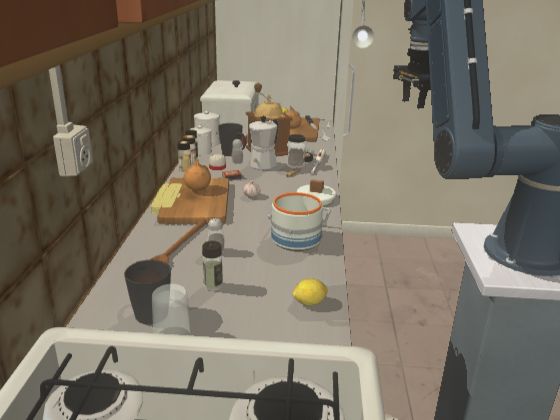

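The scene shows the lemon at (198,183), the crock at (252,225) with the bail sleeve at (262,258), and the lid at (290,342) with a brown knob. In the side view they are at (310,292), (297,220) and (316,190). Next I'll zoom in and measure.

```bash
cat > h.py <<'E'
import numpy as np,cv2
from station import robot
from scipy.spatial.transform import Rotation as Ro
def load(n): return dict(np.load(f"pics/{n}.npz"))
def snap(n,tag):
    c=robot.camera(n); np.savez(f"pics/{n}{tag}.npz",**c); return c
def ray(c,u,v):
    f=210/np.tan(np.radians(c["fov_y"])/2)
    d=c["R"].T@np.array([(u-c["cx"])/f,(v-c["cy"])/f,1.]); return -c["R"].T@c["t"],d/np.linalg.norm(d)
def plane(c,u,v,z):
    o,d=ray(c,u,v); return o+d*(z-o[2])/d[2]
def tri(c1,p1,c2,p2):
    o1,d1=ray(c1,*p1);o2,d2=ray(c2,*p2)
    s=np.linalg.lstsq(np.c_[d1,-d2],o2-o1,rcond=None)[0]
    a,b=o1+s[0]*d1,o2+s[1]*d2; return (a+b)/2,np.linalg.norm(a-b)
def proj(c,X):
    f=210/np.tan(np.radians(c["fov_y"])/2); p=c["R"]@X+c["t"]; return np.array([f*p[0]/p[2]+c["cx"],f*p[1]/p[2]+c["cy"]])
def mask(c,lo,hi,box):
    m=cv2.inRange(cv2.cvtColor(c["frame"],cv2.COLOR_RGB2HSV),lo,hi); k=np.zeros_like(m);x0,y0,x1,y1=box
    k[y0:y1,x0:x1]=m[y0:y1,x0:x1]; return k
def circ(P):
    A=np.c_[2*P[:,:2],np.ones(len(P))]; s=np.linalg.lstsq(A,(P[:,:2]**2).sum(1),rcond=None)[0]
    return s[:2],np.sqrt(s[2]+s[0]**2+s[1]**2)
def tool(vec):  # world vector -> tool axes
    s=robot.read_state(); return Ro.from_euler("xyz",s["orientation"],degrees=True).inv().apply(vec)
E
python3 - <<'E'
from h import *
S=load("scene0");D=load("side0")
a=cv2.resize(S["frame"][170:380,180:340],None,fx=2.8,fy=2.8,interpolation=cv2.INTER_CUBIC)
b=cv2.resize(D["frame"][170:318,260:350],None,fx=3.8,fy=3.8,interpolation=cv2.INTER_CUBIC)
H=max(a.shape[0],b.shape[0]); im=np.zeros((H,a.shape[1]+b.shape[1],3),np.uint8); im[:a.shape[0],:a.shape[1]]=a; im[:b.shape[0],a.shape[1]:]=b
cv2.imwrite("pics/crop0.png",im[:600,:800,::-1]); print(im.shape)
for c,bx,n in((S,(215,190,290,250),"s"),(D,(265,185,330,225),"d")):
    m=mask(c,(3,150,120),(16,255,255),bx); ys,xs=np.nonzero(m)
    P=np.array([plane(c,u,v,.106) for u,v in zip(xs,ys)]); print(n,"seal",len(xs),circ(P),xs.min(),xs.max(),ys.min(),ys.max())
L=[]
for c,bx in((S,(175,165,220,205)),(D,(285,270,335,315))):
    m=mask(c,(20,120,80),(35,255,255),bx); q=cv2.moments(m,True); L.append((q["m10"]/q["m00"],q["m01"]/q["m00"])); 
    ys,xs=np.nonzero(m); print("lemon",L[-1],q["m00"],cv2.minAreaRect(np.c_[xs,ys].astype(np.float32)))
print(tri(S,L[0],D,L[1]))
E
```

```text
(588, 790, 3)
s seal 162 (array([ 0.5818779 , -0.00966917]), np.float64(0.05735277468648195)) 225 277 196 230
d seal 234 (array([0.58332121, 0.00304603]), np.float64(0.05745960515171122)) 274 320 193 214
lemon (196.98870056497177, 183.09604519774012) 354.0 ((196.75001525878906, 183.25), (18.384777069091797, 23.33452033996582), 45.0)
lemon (309.81575037147104, 291.3848439821694) 673.0 ((310.0000305175781, 291.5000305175781), (27.577163696289062, 28.991378784179688), 45.0)
(array([0.54292159, 0.26934709, 0.02655737]), np.float64(0.0006024938474077773))
```

View pics/crop0.png

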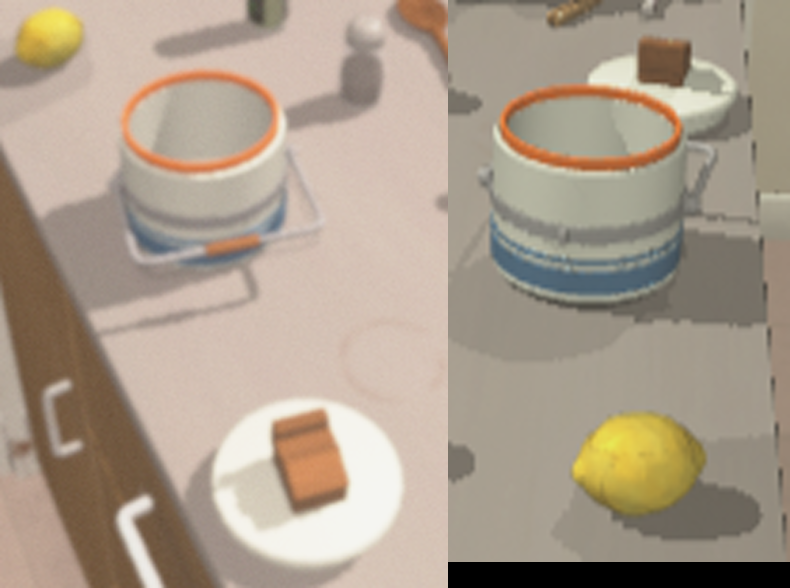

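Scene crop: the bail's bar runs from (229,262) to (295,251) with its sleeve at about (263,258). The lid knob has its tall stop towards the crock and its ramp towards the camera, i.e. on the same side as the bail. Now to turn these into positions.

```bash
python3 - <<'E'
from h import *
from scipy.optimize import brentq
S=load("scene0");D=load("side0")
C=np.array([.5826,-.0033])
for c,a,b in((S,(186.4,188.6),(208.6,178.9)),(D,(293.4,292.9),(327.4,291))):
    A,B=plane(c,*a,.028),plane(c,*b,.028); print("lemon tips",A,B,np.degrees(np.arctan2(*(B-A)[1::-1])),np.hypot(*(B-A)[:2]))
m=mask(S,(3,110,60),(16,255,255),(245,250,282,268)); q=cv2.moments(m,True); p=(q["m10"]/q["m00"],q["m01"]/q["m00"]); print("sleeve px",p,q["m00"])
def f(z): X=plane(S,*p,z); return np.hypot(np.hypot(*(X[:2]-C)),z-.056)-.091
for lo,hi in((.02,.056),(.056,.1)):
    try:
        z=brentq(f,lo,hi); X=plane(S,*p,z); print("bar",X,"angle",np.arcsin((z-.056)/.091),"dir",np.degrees(np.arctan2(X[1]-C[1],X[0]-C[0])))
    except ValueError: print(f(lo),f(hi))
for z in(.05,.06,.07):
    A,B=plane(S,229.3,262.1,z),plane(S,295,250.7,z); print("bar ends",z,A,B,np.degrees(np.arctan2(*(B-A)[1::-1])),np.hypot(*(B-A)[:2]))
# lid
for c,bx in((S,(250,305,330,375)),(D,(290,180,340,210))):
    m=mask(c,(0,0,185),(179,60,255),bx); k=mask(c,(3,90,40),(16,255,255),(bx[0]+20,bx[1],bx[2]-10,bx[3]-10)) if c is S else mask(c,(0,90,30),(16,255,255),(305,175,330,195))
    n,lab,st,cen=cv2.connectedComponentsWithStats(m|k); i=1+st[1:,4].argmax(); ys,xs=np.nonzero(lab==i)
    h=cv2.convexHull(np.c_[xs,ys].astype(np.int32)); e=cv2.fitEllipse(h) ; print("lid",st[i],e,plane(c,*e[0],.02))
    q=cv2.moments(k,True);print("knob",q["m10"]/q["m00"],q["m01"]/q["m00"],q["m00"],plane(c,q["m10"]/q["m00"],q["m01"]/q["m00"],.045))
# knob ramp/stop edges in scene crop
P=lambda u,v,z:plane(S,180+u/2.8,170+v/2.8,z)
a,b=P(274,422,.063),P(325,412,.063); c_,d=P(293,505,.046),P(345,490,.046)
print("stop edge",a,b,"ramp edge",c_,d)
for u,w in((a,b),(c_,d)): print(np.degrees(np.arctan2(*(w-u)[1::-1])),np.hypot(*(w-u)[:2]))
v=(c_+d)/2-(a+b)/2; print("ramp dir",np.degrees(np.arctan2(v[1],v[0])),np.hypot(v[0],v[1]))
E
```

```text
lemon tips [0.5091863  0.25510868 0.028     ] [0.57654975 0.27214993 0.028     ] 14.196540365892487 0.0694855247391882
lemon tips [0.5771708  0.28045784 0.028     ] [0.50655145 0.26608991 0.028     ] -168.49979237197203 0.07206614818767117
sleeve px (262.4727272727273, 257.09090909090907) 55.0
bar [ 0.56739549 -0.09292467  0.05184772] angle -0.04564527908719977 dir -99.62835960936738
0.00410477299680255 0.05580161425592886
bar ends 0.05 [ 0.50223832 -0.07336088  0.05      ] [ 0.63656022 -0.10512776  0.05      ] -13.305868088970284 0.13802719386442613
bar ends 0.06 [ 0.49920076 -0.08320076  0.06      ] [ 0.6312799  -0.11443723  0.06      ] -13.305868088970296 0.1357225718629664
bar ends 0.07 [ 0.4961632  -0.09304064  0.07      ] [ 0.62599958 -0.1237467   0.07      ] -13.305868088970223 0.13341794986150657
lid [ 250  305   80   70 4918] ((297.0287780761719, 333.2232971191406), (82.58930969238281, 108.14479064941406), 114.45149230957031) [ 0.55271365 -0.26642687  0.02      ]
knob 290.0015220700152 333.82800608828006 657.0 [ 0.53221333 -0.27776873  0.045     ]
lid [297 180  39  21 395] ((316.0416259765625, 190.25448608398438), (20.087797164916992, 37.5090446472168), 95.4461441040039) [ 0.5331253 -0.2802997  0.02     ]
knob 315.45222929936307 186.21019108280254 157.0 [ 0.53601086 -0.25241954  0.045     ]
stop edge [ 0.51995884 -0.25643476  0.063     ] [ 0.55123237 -0.26409521  0.063     ] ramp edge [ 0.50885556 -0.30268259  0.046     ] [ 0.54102284 -0.3077774   0.046     ]
-13.763596869058544 0.03219807320396289
-9.000023468379396 0.032568257631012086
ramp dir -103.33272633499548 0.04621051335392848
```

Emit:
{"fn": "shift_gripper", "kwargs": {"increments": {"motion": [[0.04, -0.017, 0, 0, 1], [0.08, -0.035, 0, 0, 1], [0.12, -0.053, 0, 0, 1], [0.16, -0.07, 0, 0, 1], [0.2, -0.088, 0, 0, 1], [0.24, -0.105, 0, 0, 1], [0.28, -0.123, 0, 0, 1], [0.32, -0.14, 0, 0, 1], [0.36, -0.158, 0, 0, 1], [0.396, -0.175, 0, 0, 1], [0.396, -0.175, 0, 0, 1], [0.396, -0.175, 0, 0, 1]]}, "force": 20}}

```text
clock: 1.35
tool_pos: [0.5304, -0.2788, 0.2222]
orientation: [-180.0, 0.1, 21.0]
contact_force: [-0.9, -0.3, 0.7]
gripper_width: 0.998
finger_force: 0.0
```

```bash
python3 - <<'E'
from h import *
c=snap("wrist","1"); cv2.imwrite("pics/wrist1.png",c["frame"][:,:,::-1])
print(robot.read_state()["contact_force"], tool(np.array([.583,-.02,.25])-robot.read_state()["tool_pos"]))
E
```

```text
[0.19337695 0.48063641 1.29690037] [ 0.14223564 -0.22363901 -0.02785909]
```

View pics/wrist1.png

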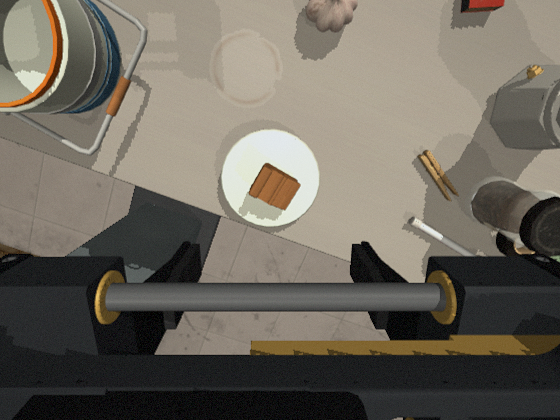

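The wrist view shows the lid disc centred near (271,178), the knob at (275,187), and the bail bar running from (93,152) to (143,45) with its sleeve at (118,97).

```bash
python3 - <<'E'
from h import *
c=load("wrist1"); 
m=mask(c,(0,0,215),(179,60,255),(212,120,328,232)); k=mask(c,(3,90,30),(16,255,255),(240,155,310,215))
n,lab,st,cen=cv2.connectedComponentsWithStats(cv2.morphologyEx(m|k,cv2.MORPH_OPEN,np.ones((5,5)))); i=1+st[1:,4].argmax()
cs=cv2.findContours((lab==i).astype(np.uint8),0,cv2.CHAIN_APPROX_NONE)[0][0][:,0,:]
h=cv2.convexHull(cs)[:,0,:]
print(st[i],cen[i],"circle",circ(np.array([plane(c,u,v,.021) for u,v in h])))
n,lab,st,cen=cv2.connectedComponentsWithStats(k); i=1+st[1:,4].argmax(); ys,xs=np.nonzero(lab==i)
r=cv2.boxPoints(cv2.minAreaRect(np.c_[xs,ys].astype(np.float32))); print(st[i],r)
P=np.array([plane(c,u,v,.050) for u,v in r]); print(P)
for j in range(4):
    e=P[(j+1)%4]-P[j]; print(np.degrees(np.arctan2(e[1],e[0])),np.hypot(e[0],e[1]))
E
```

```text
[ 222  130   97   96 6485] [271.26538165 173.8766384 ] circle (array([ 0.53266   , -0.27183165]), np.float64(0.05828360234512035))
[ 249  163   51   47 1417] [[246.77643 192.68605]
 [265.27106 161.38744]
 [301.05054 182.52986]
 [282.5559  213.82848]]
[[ 0.51504026 -0.25099826  0.05      ]
 [ 0.55524564 -0.25813256  0.05      ]
 [ 0.54747374 -0.30334805  0.05      ]
 [ 0.50617855 -0.29746518  0.05      ]]
-10.06218470578119 0.04083345153325542
-99.75302224704987 0.045878564177460925
171.8922680293491 0.04171211650657165
79.20277645496404 0.04730438147230899
```

Emit:
{"fn": "shift_gripper", "kwargs": {"increments": {"motion": [[0.035, -0.056, -0.007, 0, 1], [0.07, -0.112, -0.014, 0, 1], [0.105, -0.168, -0.021, 0, 1], [0.142, -0.224, -0.028, 0, 1], [0.142, -0.224, -0.028, 0, 1], [0.142, -0.224, -0.028, 0, 1]]}}}

```text
clock: 2.0
tool_pos: [0.5833, -0.0173, 0.2512]
orientation: [-180.0, -0.1, 20.9]
contact_force: [1.0, -0.2, -0.7]
gripper_width: 1.005
finger_force: 0.0
```

```bash
python3 - <<'E'
from h import *
c=snap("wrist","2"); cv2.imwrite("pics/wrist2.png",c["frame"][:,:,::-1])
E
```

```text
(no output)
```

View pics/wrist2.png

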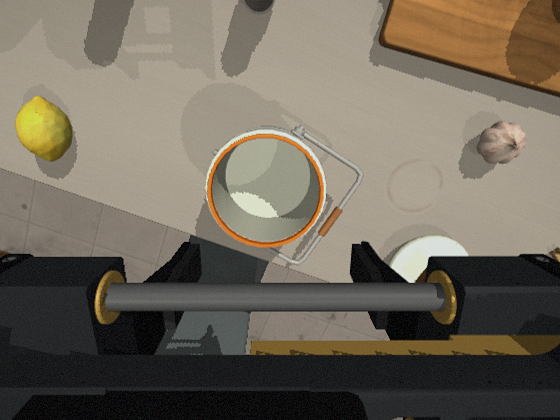

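The wrist view shows the seal ring centred near (266,190), the bail sleeve at (331,222) with bar corners at about (360,178) and (298,262), and the lemon at (44,128).

```bash
python3 - <<'E'
from h import *
from scipy.optimize import brentq
c=load("wrist2")
m=mask(c,(3,150,120),(16,255,255),(195,120,328,255))
n,lab,st,cen=cv2.connectedComponentsWithStats(m); i=1+st[1:,4].argmax()
cs=cv2.findContours((lab==i).astype(np.uint8),cv2.RETR_CCOMP,cv2.CHAIN_APPROX_NONE)[0]
for q in cs:
    if len(q)>100:
        e=cv2.fitEllipse(q)
        for z in (.100,.108): print("seal",len(q),z,circ(np.array([plane(c,u,v,z) for u,v in q[:,0,:]])),plane(c,*e[0],z))
C=np.array([.5826,-.0033])
m=mask(c,(3,110,60),(16,255,255),(316,200,350,245)); q=cv2.moments(m,True);p=(q["m10"]/q["m00"],q["m01"]/q["m00"]);print("sleeve",p,q["m00"])
S=load("scene0"); X,e=tri(S,(262.47,257.09),c,p); print("tri",X,e)
ys,xs=np.nonzero(m); v=cv2.fitLine(np.c_[xs,ys].astype(np.float32),cv2.DIST_L2,0,.01,.01).ravel(); a,b=plane(c,v[2]-15*v[0],v[3]-15*v[1],X[2]),plane(c,v[2]+15*v[0],v[3]+15*v[1],X[2]); print("bar yaw",np.degrees(np.arctan2(*(b-a)[1::-1])))
a,b=plane(c,360,178,X[2]),plane(c,298,262,X[2]); print("corners",a,b,np.degrees(np.arctan2(*(b-a)[1::-1])))
print("dir",np.degrees(np.arctan2(X[1]-C[1],X[0]-C[0])),np.hypot(*(X[:2]-C)))
m=mask(c,(20,120,80),(35,255,255),(5,85,85,170)); q=cv2.moments(m,True); p=(q["m10"]/q["m00"],q["m01"]/q["m00"])
th=.5*np.arctan2(2*q["mu11"],q["mu20"]-q["mu02"]); d=30*np.array([np.cos(th),np.sin(th)])
a,b=plane(c,*(p-d),.028),plane(c,*(p+d),.028); print("lemon",plane(c,*p,.028),np.degrees(np.arctan2(*(b-a)[1::-1])))
E
```

```text
seal 323 0.1 (array([ 0.58007138, -0.00743406]), np.float64(0.06028741014064318)) [ 0.58312109 -0.00626368  0.1       ]
seal 323 0.108 (array([ 0.58202802, -0.00697645]), np.float64(0.05874854913957101)) [ 0.58499988 -0.00583595  0.108     ]
seal 307 0.1 (array([ 0.58120833, -0.00738793]), np.float64(0.056976114246298885)) [ 0.58389496 -0.00634104  0.1       ]
seal 307 0.108 (array([ 0.58313595, -0.0069315 ]), np.float64(0.05552177543821113)) [ 0.585754   -0.00591133  0.108     ]
sleeve (327.05743243243245, 218.0810810810811) 296.0
tri [ 0.56664419 -0.09325842  0.05252371] 0.0011098544131846774
bar yaw 19.910973898557327
corners [ 0.62632605 -0.10944406  0.05252371] [ 0.49773075 -0.08196125  0.05252371] 167.93648360194857
dir -100.05787926565003 0.09136249406293374
lemon [0.54226068 0.26898233 0.028     ] -140.89966451088296
```

Emit:
{"fn": "shift_gripper", "kwargs": {"increments": {"motion": [[0.01, -0.047, 0.005, 2, 1], [0.02, -0.094, 0.01, 4, 1], [0.031, -0.141, 0.015, 6, 1], [0.042, -0.188, 0.02, 6, 1], [0.052, -0.235, 0.025, 6, 1], [0.063, -0.282, 0.03, 6, 1], [0.063, -0.282, 0.03, 6, 1], [0.063, -0.282, 0.03, 6, 1]]}}}

```text
clock: 2.85
tool_pos: [0.542, 0.2649, 0.22]
orientation: [179.9, 0.1, 14.9]
contact_force: [0.2, 0.1, 0.9]
gripper_width: 0.999
finger_force: 0.0
```

```bash
python3 - <<'E'
from h import *
c=snap("wrist","3"); cv2.imwrite("pics/wrist3.png",c["frame"][:,:,::-1])
m=mask(c,(20,120,60),(35,255,255),(150,60,420,250)); q=cv2.moments(m,True); p=(q["m10"]/q["m00"],q["m01"]/q["m00"]); print(p,q["m00"])
th=.5*np.arctan2(2*q["mu11"],q["mu20"]-q["mu02"]); d=40*np.array([np.cos(th),np.sin(th)])
a,b=plane(c,*(p-d),.028),plane(c,*(p+d),.028); X=plane(c,*p,.028);print("lemon",X,np.degrees(np.arctan2(*(b-a)[1::-1])))
ys,xs=np.nonzero(m); print(xs.min(),xs.max(),ys.min(),ys.max(),cv2.minAreaRect(np.c_[xs,ys].astype(np.float32)))
E
```

```text
(272.529465509365, 184.29054362722704) 2189.0
lemon [0.54228698 0.26728671 0.028     ] -160.8841512096869
250 295 152 215 ((272.6358642578125, 184.62452697753906), (52.52223205566406, 51.66221618652344), 42.51044845581055)
```

View pics/wrist3.png

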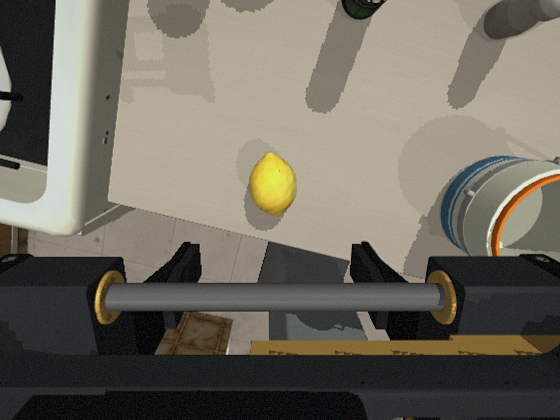

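The lemon sits at (272,184), with its axis nearly along the image's vertical. I'll descend and grasp it.

Emit:
{"fn": "shift_gripper", "kwargs": {"increments": {"motion": [[0, -0.002, 0.045, -2, 1], [0.001, -0.003, 0.09, -4, 1], [0.001, -0.003, 0.135, -4, 1], [0.001, -0.003, 0.175, -4, 1], [0.001, -0.003, 0.205, -4, 1], [0.001, -0.003, 0.205, -4, 1], [0.001, -0.003, 0.205, -4, 0], [0.001, -0.003, 0.205, -4, 0], [0.001, -0.003, 0.205, -4, 0], [0.001, -0.003, 0.205, -4, 0], [0.001, -0.003, 0.205, -4, 0], [0.001, -0.003, 0.205, -4, 0]]}, "force": 15}}

```text
clock: 4.1
tool_pos: [0.5427, 0.2694, 0.0168]
orientation: [180.0, -0.1, 18.9]
contact_force: [0.6, -1.7, 6.4]
gripper_width: 0.617
finger_force: 15.0
```

Emit:
{"fn": "shift_gripper", "kwargs": {"increments": {"motion": [[0, 0, -0.04, 0, 0], [0, 0, -0.08, 0, 0], [0, 0, -0.12, 0, 0], [0, 0, -0.16, 0, 0], [0, 0, -0.18, 0, 0], [0, 0, -0.18, 0, 0]]}}}

```text
clock: 4.7
tool_pos: [0.5439, 0.2703, 0.1991]
orientation: [180.0, -0.4, 18.9]
contact_force: [-0.3, -0.4, -1.8]
gripper_width: 0.614
finger_force: 15.0
```

```bash
python3 - <<'E'
from h import *
print(tool(np.array([.583,-.005,.20])-robot.read_state()["tool_pos"]))
E
```

```text
[-0.05199355  0.27320539 -0.00130417]
```

Emit:
{"fn": "shift_gripper", "kwargs": {"increments": {"motion": [[-0.009, 0.045, 0, 0, 0], [-0.018, 0.09, 0, 0, 0], [-0.026, 0.135, 0, 0, 0], [-0.035, 0.18, 0, 0, 0], [-0.043, 0.225, 0, 0, 0], [-0.052, 0.273, 0, 0, 0], [-0.052, 0.273, 0, 0, 0], [-0.052, 0.273, 0.04, 0, 0], [-0.052, 0.273, 0.08, 0, 0], [-0.052, 0.273, 0.115, 0, 0], [-0.052, 0.273, 0.138, 0, 0], [-0.052, 0.273, 0.138, 0, 0], [-0.052, 0.273, 0.138, 0, 0.75], [-0.052, 0.273, 0.138, 0, 0.75], [-0.052, 0.273, 0.138, 0, 0.75], [-0.052, 0.273, 0.138, 0, 0.75]]}}}

```text
clock: 6.3
tool_pos: [0.5819, -0.0059, 0.0591]
orientation: [179.9, -0.1, 18.9]
contact_force: [-0.2, -0.3, -0.7]
gripper_width: 0.742
finger_force: 0.0
```

Emit:
{"fn": "shift_gripper", "kwargs": {"increments": {"motion": [[0, 0, -0.04, 0, 0.75], [0, 0, -0.08, 0, 0.75], [0, 0, -0.12, 0, 0.75], [0, 0, -0.18, 0, 0.75], [0, 0, -0.18, 0, 0.75], [0, 0, -0.18, 0, 0.75], [0, 0, -0.18, 0, 0.75]]}}}

```text
clock: 7.0
tool_pos: [0.5799, -0.0056, 0.2369]
orientation: [-180.0, 0.1, 18.8]
contact_force: [-0.9, -0.3, -0.3]
gripper_width: 0.746
finger_force: 0.0
```

```bash
python3 - <<'E'
from h import *
c=snap("wrist","4"); s=snap("scene","4"); d=snap("side","4")
im=np.hstack([cv2.resize(c["frame"][100:290,150:420],(540,380)),cv2.resize(s["frame"][170:300,190:320],(240,240))[:,:,:] if False else cv2.resize(s["frame"][160:350,190:320],(260,380))])
cv2.imwrite("pics/c4.png",im[:,:,::-1])
m=mask(c,(3,150,120),(16,255,255),(190,90,345,275))
n,lab,st,cen=cv2.connectedComponentsWithStats(m); i=1+st[1:,4].argmax()
for q in cv2.findContours((lab==i).astype(np.uint8),cv2.RETR_CCOMP,cv2.CHAIN_APPROX_NONE)[0]:
    if len(q)>80:
        for z in (.100,.108): print("seal",len(q),z,circ(np.array([plane(c,u,v,z) for u,v in q[:,0,:]])))
st=robot.read_state(); print(st["tool_pos"],tool(np.array([.5327,-.272,.2])-st["tool_pos"]))
E
```

```text
seal 340 0.1 (array([ 0.57995374, -0.00769242]), np.float64(0.060427140866789346))
seal 340 0.108 (array([ 0.58195495, -0.00696273]), np.float64(0.05881027848222185))
seal 318 0.1 (array([ 0.58111104, -0.00758084]), np.float64(0.0569707868407871))
seal 318 0.108 (array([ 0.58308128, -0.00685414]), np.float64(0.05544640688600664))
[ 0.57956766 -0.00556994  0.23544377] [-0.130253    0.23710307  0.03541332]
```

View pics/c4.png

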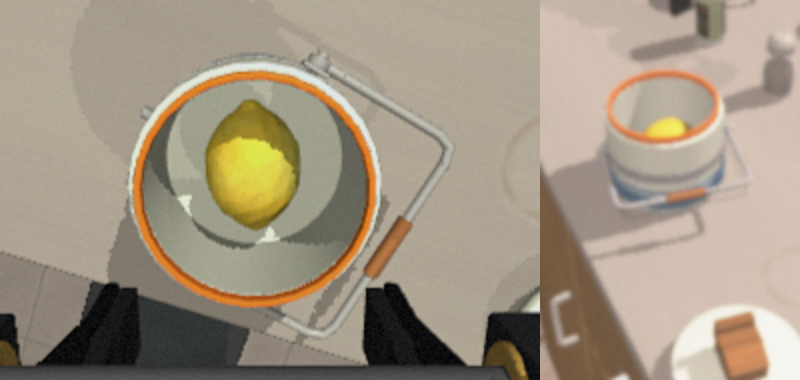

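The lemon lies in the crock, centred and flat. Next comes the lid, with the tool turned to the knob's yaw (about 80°).

Emit:
{"fn": "shift_gripper", "kwargs": {"increments": {"motion": [[-0.016, 0.03, 0, -8, 0.75], [-0.032, 0.06, 0.005, -16, 0.75], [-0.048, 0.09, 0.01, -24, 0.75], [-0.065, 0.12, 0.02, -32, 0.75], [-0.081, 0.15, 0.03, -40, 0.75], [-0.098, 0.18, 0.04, -48, 0.75], [-0.114, 0.21, 0.05, -56, 0.75], [-0.13, 0.237, 0.06, -61, 0.75], [-0.13, 0.237, 0.07, -61, 0.75], [-0.13, 0.237, 0.07, -61, 0.75], [-0.13, 0.237, 0.07, -61, 0.75]]}}}

```text
clock: 8.25
tool_pos: [0.5339, -0.2706, 0.1664]
orientation: [-179.9, -0.1, 79.8]
contact_force: [-0.8, 0.6, -0.1]
gripper_width: 0.751
finger_force: 0.0
```

```bash
python3 - <<'E'
from h import *
c=load("wrist4")
for z in(.049,.0525,.056):
    a,b=plane(c,375,174,z),plane(c,311,266.5,z); print("corners",a,b,np.degrees(np.arctan2(*(a-b)[1::-1]))+90,(a+b)/2)
st=robot.read_state(); print(st["tool_pos"],st["orientation"],tool(np.array([.5327,-.272,.034])-st["tool_pos"]))
c=snap("wrist","5")
m=mask(c,(0,0,215),(179,60,255),(150,60,400,250)); k=mask(c,(3,90,30),(16,255,255),(190,80,370,245))
n,lab,s,cen=cv2.connectedComponentsWithStats(cv2.morphologyEx(m|k,cv2.MORPH_OPEN,np.ones((5,5)))); i=1+s[1:,4].argmax()
cs=cv2.findContours((lab==i).astype(np.uint8),0,cv2.CHAIN_APPROX_NONE)[0][0]
h=cv2.convexHull(cs)[:,0,:]; print(s[i],circ(np.array([plane(c,u,v,.021) for u,v in h])))
n,lab,s,cen=cv2.connectedComponentsWithStats(k); i=1+s[1:,4].argmax(); ys,xs=np.nonzero(lab==i)
r=cv2.boxPoints(cv2.minAreaRect(np.c_[xs,ys].astype(np.float32))); P=np.array([plane(c,u,v,.05) for u,v in r]);print(s[i],P.mean(0))
for j in range(4):
    e=P[(j+1)%4]-P[j]; print(np.degrees(np.arctan2(e[1],e[0])),np.hypot(e[0],e[1]))
E
```

```text
corners [ 0.63013252 -0.11036994  0.049     ] [ 0.49583091 -0.08243289  0.049     ] 78.24907169668052 [ 0.56298172 -0.09640141  0.049     ]
corners [ 0.63037865 -0.1090704   0.0525    ] [ 0.49742013 -0.08141274  0.0525    ] 78.2490716966805 [ 0.56389939 -0.09524157  0.0525    ]
corners [ 0.63062479 -0.10777086  0.056     ] [ 0.49900934 -0.08039258  0.056     ] 78.24907169668052 [ 0.56481706 -0.09408172  0.056     ]
[ 0.53392476 -0.27063815  0.16642516] [-1.79852846e+02 -1.06833869e-01  7.98382409e+01] [-0.00180348 -0.00062517  0.13242407]
[ 219  139  113  110 8425] (array([ 0.53259677, -0.27184998]), np.float64(0.058391835468163476))
[ 255  183   39   50 1825] [ 0.53096252 -0.27546877  0.05      ]
-10.179563097873755 0.03513672844890014
-99.2492102138937 0.048456870603104454
169.83914854304774 0.03686660425752846
78.70560341789549 0.04847169775225638
```

Emit:
{"fn": "shift_gripper", "kwargs": {"increments": {"motion": [[-0.001, 0, 0.04, 0, 0.75], [-0.002, -0.001, 0.08, 0, 0.75], [-0.002, -0.001, 0.11, 0, 0.75], [-0.002, -0.001, 0.132, 0, 0.75], [-0.002, -0.001, 0.132, 0, 0.75], [-0.002, -0.001, 0.132, 0, 0.75], [-0.002, -0.001, 0.132, 0, 0], [-0.002, -0.001, 0.132, 0, 0], [-0.002, -0.001, 0.132, 0, 0], [-0.002, -0.001, 0.132, 0, 0], [-0.002, -0.001, 0.132, 0, 0], [-0.002, -0.001, 0.132, 0, 0]]}, "force": 40}}

```text
clock: 9.5
tool_pos: [0.5328, -0.2739, 0.0361]
orientation: [-180.0, 0.0, 79.8]
contact_force: [-0.8, -0.1, 6.1]
gripper_width: 0.413
finger_force: 40.0
```

Emit:
{"fn": "shift_gripper", "kwargs": {"increments": {"motion": [[0, 0, -0.03, 0, 0], [0, 0, -0.07, 0, 0], [0, 0, -0.11, 0, 0], [0, 0, -0.14, 0, 0], [0, 0, -0.17, 0, 0], [0, 0, -0.17, 0, 0], [0, 0, -0.17, 0, 0]]}}}

```text
clock: 10.2
tool_pos: [0.5327, -0.2736, 0.2049]
orientation: [-180.0, -0.0, 79.8]
contact_force: [0.9, -0.1, -3.8]
gripper_width: 0.414
finger_force: 40.0
```

```bash
python3 - <<'E'
from h import *
st=robot.read_state(); print(st["tool_pos"],tool(np.array([.5825,-.0065,.2])-st["tool_pos"]))
E
```

```text
[ 0.53272305 -0.27356519  0.20493937] [0.27165628 0.00187935 0.00502946]
```

Emit:
{"fn": "shift_gripper", "kwargs": {"increments": {"motion": [[0.04, 0, 0, 0, 0], [0.08, 0, 0, 0, 0], [0.12, 0.001, 0, 0.5, 0], [0.16, 0.001, 0, 1, 0], [0.2, 0.002, 0, 1.5, 0], [0.24, 0.002, 0, 1.5, 0], [0.262, 0.002, 0.01, 1.5, 0], [0.27, 0.002, 0.02, 1.5, 0], [0.27, 0.002, 0.03, 1.5, 0], [0.27, 0.002, 0.03, 1.5, 0], [0.27, 0.002, 0.03, 1.5, 0], [0.27, 0.002, 0.03, 1.5, 0]]}}}

```text
clock: 11.4
tool_pos: [0.583, -0.0099, 0.1757]
orientation: [180.0, 0.0, 78.2]
contact_force: [0.2, -0.4, -3.0]
gripper_width: 0.409
finger_force: 40.0
```

```bash
python3 - <<'E'
from h import *
S,D,W=snap("scene","6"),snap("side","6"),snap("wrist","6")
st=robot.read_state(); print(st["tool_pos"],st["orientation"])
im=np.hstack([cv2.resize(S["frame"][130:280,180:330],(400,400)),cv2.resize(D["frame"][150:270,240:360],(400,400))]); cv2.imwrite("pics/c6.png",im[:,:,::-1])
E
```

```text
[ 0.58303076 -0.00927963  0.17613373] [1.79930069e+02 2.48489177e-03 7.82781211e+01]
```

View pics/c6.png

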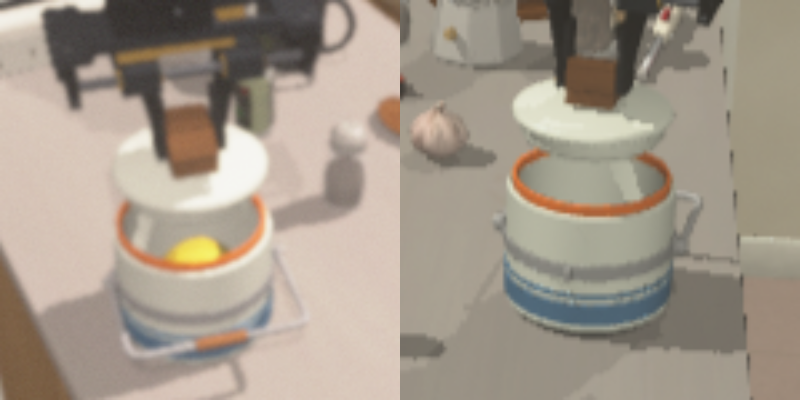

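The lid hangs level over the crock in both views. I'll check centring against the seal numerically.

```bash
python3 - <<'E'
from h import *
S,D=load("scene6"),load("side6")
for c,z,t in((S,.104,"seal"),(D,.104,"seal")):
    print(t,proj(c,np.array([.5825,-.0069,z])),proj(c,np.array([.5826,-.0033,z])),"lid pred",proj(c,np.array([.583,-.0072,.176-.036+.019])))
L=[];K=[]
for c,bl,bs in((S,(215,170,290,215),(215,190,290,240)),(D,(265,165,325,200),(265,185,330,225))):
    m=mask(c,(0,0,150),(179,70,255),bl)
    n,lab,s,cen=cv2.connectedComponentsWithStats(m); i=1+s[1:,4].argmax(); ys,xs=np.nonzero(lab==i)
    h=cv2.convexHull(np.c_[xs,ys].astype(np.int32)); e=cv2.fitEllipse(h); print("lid",s[i],e); L.append(e[0])
    m=mask(c,(3,150,100),(16,255,255),bs); n,lab,s,cen=cv2.connectedComponentsWithStats(m); i=1+s[1:,4].argmax(); print("seal",s[i])
E
```

```text
seal [250.9458584 211.9983555] [250.30557953 211.07006418] lid pred [249.94161643 190.83006388]
seal [297.4090693  201.90202126] [297.31492049 202.50055246] lid pred [298.04830562 181.56793026]Traceback (most recent call last):
  File "<stdin>", line 9, in <module>
cv2.error: OpenCV(4.12.0) /io/opencv/modules/imgproc/src/shapedescr.cpp:361: error: (-201:Incorrect size of input array) There should be at least 5 points to fit the ellipse in function 'fitEllipseNoDirect'
```

Emit:
{"fn": "shift_gripper", "kwargs": {"increments": {"motion": [[0, -0.001, 0.01, 0, 0], [0, -0.001, 0.02, 0, 0], [0, -0.001, 0.026, 0, 0], [0, -0.001, 0.031, 0, 0], [0, -0.001, 0.035, 0, 0], [0, -0.001, 0.035, 0, 0]]}}}

```text
clock: 12.15
tool_pos: [0.5813, -0.0081, 0.1398]
orientation: [-179.9, -0.0, 78.4]
contact_force: [1.2, -0.6, -3.0]
gripper_width: 0.409
finger_force: 40.0
```

Emit:
{"fn": "shift_gripper", "kwargs": {"increments": {"motion": [[0, 0, 0.004, 0, 0], [0, 0, 0.008, 0, 0], [0, 0, 0.011, 0, 0], [0, 0, 0.013, 0, 0], [0, 0, 0.013, 0, 0]]}}}

```text
clock: 12.65
tool_pos: [0.5817, -0.0085, 0.1275]
orientation: [-180.0, 0.0, 78.3]
contact_force: [-1.2, -1.4, -1.7]
gripper_width: 0.407
finger_force: 40.0
```

Emit:
{"fn": "shift_gripper", "kwargs": {"increments": {"motion": [[0, 0, 0.001, 0, 0], [0, 0, 0.002, 0, 0], [0, 0, 0.002, 0, 0], [0, 0, 0.002, 0, 0.7], [0, 0, 0.002, 0, 0.7], [0, 0, 0.002, 0, 0.7], [0, 0, 0.002, 0, 0.7]]}}}

```text
clock: 13.35
tool_pos: [0.5819, -0.008, 0.1256]
orientation: [180.0, -0.0, 78.3]
contact_force: [-0.0, 0.2, 0.6]
gripper_width: 0.66
finger_force: 0.0
```

Emit:
{"fn": "shift_gripper", "kwargs": {"increments": {"motion": [[0, 0, -0.02, 0, 0.7], [0, 0, -0.06, 0, 0.7], [0, 0, -0.1, 0, 0.7], [0, 0, -0.1, 0, 0.7], [0, 0, -0.1, 0, 0.7], [0, 0, -0.1, 0, 0.7]]}}}

```text
clock: 13.95
tool_pos: [0.5807, -0.008, 0.2244]
orientation: [-179.9, -0.0, 78.3]
contact_force: [-0.0, -0.1, -0.4]
gripper_width: 0.698
finger_force: 0.0
```

```bash
python3 - <<'E'
from h import *
W,S,D=snap("wrist","7"),snap("scene","7"),snap("side","7")
im=np.hstack([cv2.resize(W["frame"][90:290,150:410],(520,400)),cv2.resize(S["frame"][180:280,200:300],(270,270))[:,:,:] if 0 else cv2.resize(S["frame"][170:280,212:289],(280,400))]); cv2.imwrite("pics/c7.png",im[:,:,::-1])
st=robot.read_state(); print(st["tool_pos"],st["orientation"],st["contact_force"])
m=mask(W,(0,0,190),(179,70,255),(150,60,420,260)); k=mask(W,(3,90,30),(16,255,255),(190,80,370,245))
n,lab,s,cen=cv2.connectedComponentsWithStats(cv2.morphologyEx(m|k,cv2.MORPH_OPEN,np.ones((5,5)))); i=1+s[1:,4].argmax()
cs=cv2.findContours((lab==i).astype(np.uint8),0,cv2.CHAIN_APPROX_NONE)[0][0]
h=cv2.convexHull(cs)[:,0,:]; print(s[i],circ(np.array([plane(W,u,v,.112) for u,v in h])))
E
```

```text
[ 0.58070373 -0.0080442   0.22392122] [-1.79805985e+02 -2.86008428e-03  7.83411451e+01] [-0.29668765  0.35911909 -0.46470334]
[  215    94   205   166 24690] (array([ 0.62776203, -0.00917945]), np.float64(0.0973353087803895))
```

View pics/c7.png

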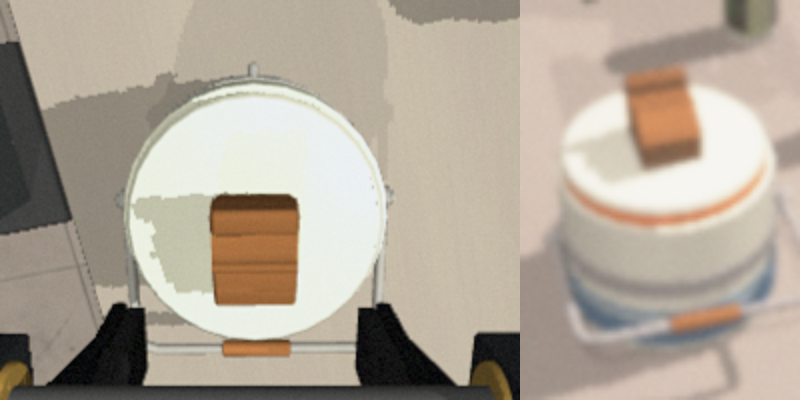

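The lid is seated squarely, with the orange seal showing evenly. The bail sleeve is at crop (257,348) under the knob at (255,250), and the bail's arms are at crop x≈133 and 380. The tool has to stay vertical, so I'll lift the bail by gripping one of its arms. First I'll measure the left arm.

```bash
python3 - <<'E'
from h import *
W=load("wrist7"); st=robot.read_state(); T=st["tool_pos"]
g=cv2.cvtColor(W["frame"],cv2.COLOR_RGB2GRAY).astype(int)
for v in(218,224,230,236): print(v,"L",g[v,208:226].tolist(),"R",g[v,330:350].tolist())
print("bar col",g[255:275,235].tolist(),g[255:275,310].tolist())
f=lambda u,v,z:tool(plane(W,u,v,z)-T).round(4)
print("arm L",f(216.5,225,.053),"R",f(340,225,.053),"bar",f(235,264,.053),f(310,264,.053),"sleeve",f(278.5,264,.053))
E
```

```text
218 L [136, 137, 136, 138, 138, 137, 139, 134, 122, 162, 227, 240, 238, 237, 237, 237, 234, 209] R [238, 238, 238, 239, 238, 237, 232, 218, 217, 164, 196, 199, 180, 192, 184, 190, 188, 189, 189, 191]
224 L [136, 137, 136, 136, 131, 113, 133, 139, 124, 99, 94, 162, 201, 239, 237, 237, 237, 236] R [237, 238, 239, 237, 223, 220, 185, 96, 145, 186, 203, 192, 167, 187, 187, 190, 186, 191, 188, 188]
230 L [134, 138, 135, 137, 138, 133, 134, 137, 134, 115, 88, 105, 143, 131, 133, 175, 237, 240] R [234, 211, 184, 185, 190, 179, 140, 110, 160, 193, 203, 189, 180, 187, 186, 188, 188, 187, 187, 186]
236 L [183, 182, 185, 183, 185, 179, 140, 135, 140, 126, 99, 122, 189, 183, 186, 188, 186, 184] R [185, 185, 186, 189, 188, 175, 122, 123, 170, 198, 197, 181, 187, 187, 186, 187, 191, 190, 187, 192]
bar col [182, 185, 188, 185, 185, 186, 164, 129, 168, 196, 196, 175, 169, 185, 187, 187, 187, 187, 185, 185] [188, 188, 186, 184, 186, 170, 128, 156, 191, 201, 185, 167, 184, 187, 184, 182, 184, 184, 183, 185]
arm L [-0.0425 -0.0683  0.1712] R [-0.0425  0.0742  0.1707] bar [-0.0923 -0.0489  0.1711] [-0.0922  0.0412  0.1708] sleeve [-0.0922  0.0034  0.1709]
```

Emit:
{"fn": "shift_gripper", "kwargs": {"increments": {"motion": [[-0.03, -0.027, 0, 0, 0.3], [-0.06, -0.055, 0, 0, 0.3], [-0.076, -0.068, 0.02, 0, 0.3], [-0.076, -0.068, 0.06, 0, 0.3], [-0.076, -0.068, 0.1, 0, 0.3], [-0.076, -0.068, 0.13, 0, 0.3], [-0.076, -0.068, 0.13, 0, 0.3], [-0.076, -0.068, 0.13, 0, 0.3]]}}}

```text
clock: 14.9
tool_pos: [0.4995, -0.0688, 0.095]
orientation: [-179.9, -0.0, 78.3]
contact_force: [0.6, -0.4, 1.8]
gripper_width: 0.302
finger_force: 0.0
```

```bash
python3 - <<'E'
from h import *
W=snap("wrist","8"); S=snap("scene","8"); D=snap("side","8")
st=robot.read_state(); print(st["tool_pos"],st["contact_force"])
im=np.hstack([cv2.resize(W["frame"][130:330,120:400],(420,300)),cv2.resize(S["frame"][170:280,200:310],(300,300))]); cv2.imwrite("pics/c8.png",im[:,:,::-1])
E
```

```text
[ 0.50103364 -0.06927692  0.09700732] [-0.08380604  0.33478302  0.64160328]
```

View pics/c8.png

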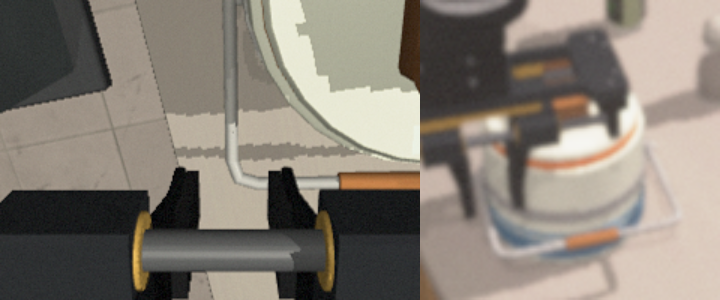

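The wrist crop shows the arm wire at x=232, midway between the fingertips (185 and 280), with the bar at y=184. Checking the offsets in the tool frame.

```bash
python3 - <<'E'
from h import *
W=load("wrist8"); T=np.array([.5008,-.0692,.0965])
f=lambda u,v,z:tool(plane(W,u,v,z)-T).round(4)
for z in(.05,.056): print(z,"arm",f(274.7,196.7,z),f(275,210,z),"bar",f(313,252.7,z))
E
```

```text
0.05 arm [ 0.0246 -0.0026  0.0465] [ 0.0149 -0.0024  0.0465] bar [-0.0181  0.0255  0.0466]
0.056 arm [ 0.0261 -0.0026  0.0405] [ 0.0167 -0.0024  0.0405] bar [-0.0153  0.0248  0.0406]
```

Emit:
{"fn": "shift_gripper", "kwargs": {"increments": {"motion": [[0, -0.002, 0.02, 0, 0.3], [0, -0.002, 0.035, 0, 0.3], [0, -0.002, 0.042, 0, 0.3], [0, -0.002, 0.046, 0, 0.3], [0, -0.002, 0.046, 0, 0.3], [0, -0.002, 0.046, 0, 0.3]]}}}

```text
clock: 15.65
tool_pos: [0.4983, -0.0687, 0.0502]
orientation: [179.9, 0.0, 78.3]
contact_force: [0.1, 0.8, -0.2]
gripper_width: 0.298
finger_force: 0.1
```

Emit:
{"fn": "shift_gripper", "kwargs": {"increments": {"motion": [[0, 0, 0, 0, 0], [0, 0, 0, 0, 0], [0, 0, 0, 0, 0], [0, 0, 0, 0, 0], [0, 0, 0, 0, 0]]}, "force": 40}}

```text
clock: 16.15
tool_pos: [0.4979, -0.0687, 0.0496]
orientation: [180.0, 0.0, 78.3]
contact_force: [0.4, 0.3, 0.9]
gripper_width: 0.024
finger_force: 0.2
```

Emit:
{"fn": "shift_gripper", "kwargs": {"increments": {"motion": [[0, 0, 0, 0, 0.3], [0, 0, 0, 0, 0.3], [0, 0, 0, 0, 0.3], [0, 0, 0.002, 0, 0.3], [-0.001, 0, 0.004, 0, 0.3], [-0.001, 0, 0.005, 0, 0.3], [-0.001, 0, 0.005, 0, 0.3]]}}}

```text
clock: 16.85
tool_pos: [0.4975, -0.0695, 0.0445]
orientation: [-180.0, -0.0, 78.3]
contact_force: [-0.2, 0.9, 1.2]
gripper_width: 0.294
finger_force: 0.1
```

Emit:
{"fn": "shift_gripper", "kwargs": {"increments": {"motion": [[0, 0, 0, 0, 0], [0, 0, 0, 0, 0], [0, 0, 0, 0, 0], [0, 0, 0, 0, 0], [0, 0, 0, 0, 0]]}, "force": 40}}

```text
clock: 17.35
tool_pos: [0.4981, -0.0697, 0.0446]
orientation: [179.9, 0.0, 78.3]
contact_force: [1.0, -0.3, 1.0]
gripper_width: 0.018
finger_force: 0.3
```

```bash
python3 - <<'E'
from h import *
W=snap("wrist","9"); S=snap("scene","9"); D=snap("side","9")
im=np.hstack([cv2.resize(W["frame"][130:330,120:400],(420,300)),cv2.resize(D["frame"][150:260,260:370],(360,360))[:300]]); cv2.imwrite("pics/c9.png",im[:,:,::-1])
E
```

```text
(no output)
```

The fingers closed on nothing, so the wire must lie lower than I estimated. Triangulating its height again from the saved views.

```bash
python3 - <<'E'
from h import *
W7,W8,S7,W2,S0=load("wrist7"),load("wrist8"),load("scene7"),load("wrist2"),load("scene0")
yaw=np.radians(78.3); ex=np.array([np.cos(yaw),np.sin(yaw)]); ey=np.array([np.sin(yaw),-np.cos(yaw)]); C=np.array([.582,-.0065])
def fr(P): d=P[:2]-C; return np.round([d@ex,d@ey],4)
for z in(.03,.036,.042,.048,.054): print(z,"L7",fr(plane(W7,217,230,z)),"L8",fr(plane(W8,274.7,196.7,z)),"bar7",fr(plane(W7,235,264,z)),"bar8",fr(plane(W8,313,252.7,z)))
def cent(c,box,lo=(3,110,60)):
    m=mask(c,lo,(16,255,255),box); n,l,s,ce=cv2.connectedComponentsWithStats(m); i=1+s[1:,4].argmax(); return ce[i],s[i]
a=cent(S7,(245,250,282,270)); b=cent(W7,(255,255,305,275)); print(a,b); X,e=tri(S7,a[0],W7,b[0]); print("sleeve",X,e,fr(X))
g=cv2.cvtColor(W8["frame"],cv2.COLOR_RGB2GRAY).astype(int)
print("L8 row197",g[197,262:290].tolist(),"row215",g[215,262:290].tolist()); print("bar8 col313",g[240:268,313].tolist())
W9=load("wrist9"); g=cv2.cvtColor(W9["frame"],cv2.COLOR_RGB2GRAY).astype(int)
for v in(170,190,210,225): print("W9",v,g[v,225:330:3].tolist())
E
```

```text
0.03 L7 [-0.0593 -0.0743] L8 [-0.0586 -0.0694] bar7 [-0.1059 -0.0537] bar8 [-0.1053 -0.0384]
0.036 L7 [-0.057 -0.073] L8 [-0.057  -0.0693] bar7 [-0.1028 -0.0528] bar8 [-0.1025 -0.0392]
0.042 L7 [-0.0547 -0.0718] L8 [-0.0554 -0.0693] bar7 [-0.0997 -0.0519] bar8 [-0.0997 -0.04  ]
0.048 L7 [-0.0524 -0.0706] L8 [-0.0538 -0.0693] bar7 [-0.0966 -0.0511] bar8 [-0.0969 -0.0408]
0.054 L7 [-0.0501 -0.0693] L8 [-0.0523 -0.0693] bar7 [-0.0935 -0.0502] bar8 [-0.0941 -0.0416]
(array([262.78431373, 257.03921569]), array([255, 255,  17,   6,  51], dtype=int32)) (array([277.70229008, 263.55343511]), array([261, 260,  34,   8, 262], dtype=int32))
sleeve [ 0.56524549 -0.09694449  0.05617314] 0.002029729591807859 [-0.092   0.0019]
L8 row197 [128, 130, 129, 128, 132, 133, 127, 113, 116, 128, 134, 144, 137, 128, 114, 93, 95, 132, 130, 131, 127, 129, 132, 131, 131, 132, 130, 128] row215 [179, 176, 176, 178, 177, 178, 179, 171, 117, 127, 169, 193, 202, 205, 199, 183, 162, 180, 183, 180, 178, 179, 179, 177, 178, 177, 178, 175]
bar8 col313 [175, 126, 10, 10, 0, 1, 6, 1, 8, 18, 9, 4, 5, 14, 8, 7, 11, 13, 12, 0, 14, 18, 8, 11, 18, 13, 22, 26]
W9 170 [127, 130, 125, 131, 128, 129, 133, 127, 129, 130, 130, 129, 131, 131, 128, 101, 122, 113, 84, 120, 115, 114, 115, 117, 118, 105, 173, 170, 174, 86, 125, 135, 195, 232, 233]
W9 190 [130, 127, 127, 129, 128, 129, 127, 129, 130, 129, 128, 130, 128, 132, 132, 101, 123, 112, 85, 116, 112, 117, 113, 116, 118, 120, 116, 105, 170, 172, 172, 144, 121, 132, 178]
W9 210 [129, 131, 129, 132, 128, 129, 132, 131, 129, 126, 132, 130, 131, 132, 134, 97, 117, 113, 84, 130, 129, 118, 132, 117, 117, 119, 116, 115, 119, 118, 119, 131, 169, 168, 174]
W9 225 [130, 132, 127, 130, 131, 128, 148, 181, 180, 176, 180, 148, 181, 181, 177, 123, 119, 115, 87, 182, 178, 176, 177, 179, 176, 180, 177, 177, 177, 177, 176, 176, 182, 178, 112]
```

Emit:
{"fn": "shift_gripper", "kwargs": {"increments": {"motion": [[0, 0, -0.008, 0, 0], [0, 0, -0.016, 0, 0], [0, 0, -0.024, 0, 0], [0, 0, -0.024, 0, 0]]}}}

```text
clock: 17.9
tool_pos: [0.4984, -0.0698, 0.07]
orientation: [179.9, 0.0, 78.3]
contact_force: [0.2, -0.1, -0.1]
gripper_width: 0.002
finger_force: 0.0
```

```bash
python3 - <<'E'
from h import *
for t,c in(("7",load("scene7")),("9",load("scene9")),("10",snap("scene","10"))):
    m=mask(c,(3,110,60),(16,255,255),(240,225,290,270)); n,l,s,ce=cv2.connectedComponentsWithStats(m)
    print(t,[(ce[j].round(1).tolist(),int(s[j,4])) for j in range(1,n) if s[j,4]>15])
W=snap("wrist","10")
g=cv2.cvtColor(W["frame"],cv2.COLOR_RGB2GRAY).astype(int)
for v in(190,205,215,222,228,234,240,246): print(v,g[v,240:330:3].tolist())
E
```

```text
7 [([253.9, 229.0], 47), ([262.8, 257.0], 51)]
9 [([254.3, 229.5], 37), ([262.4, 263.0], 59)]
10 [([256.7, 228.9], 32), ([262.6, 262.9], 58)]
190 [130, 128, 133, 128, 127, 130, 130, 128, 131, 128, 113, 116, 110, 83, 130, 117, 118, 127, 132, 129, 128, 133, 129, 162, 171, 174, 146, 118, 188, 231]
205 [131, 130, 131, 127, 127, 127, 133, 128, 128, 130, 123, 114, 113, 80, 127, 132, 128, 129, 123, 124, 132, 116, 120, 120, 129, 136, 124, 166, 171, 132]
215 [183, 146, 180, 181, 175, 175, 180, 181, 178, 177, 172, 114, 114, 88, 180, 177, 176, 181, 174, 179, 176, 177, 178, 177, 178, 182, 181, 175, 175, 150]
222 [176, 176, 177, 176, 179, 181, 178, 179, 177, 178, 178, 114, 112, 89, 181, 178, 178, 177, 180, 175, 175, 177, 177, 179, 178, 176, 180, 177, 179, 179]
228 [175, 177, 179, 175, 177, 175, 179, 180, 177, 179, 171, 130, 179, 168, 180, 176, 176, 175, 181, 179, 176, 178, 180, 177, 177, 181, 178, 178, 180, 180]
234 [129, 128, 128, 127, 179, 163, 127, 125, 129, 164, 126, 144, 198, 175, 125, 128, 131, 132, 129, 128, 129, 129, 125, 130, 132, 126, 133, 133, 132, 128]
240 [181, 168, 148, 149, 182, 127, 150, 133, 122, 126, 148, 132, 195, 194, 133, 160, 155, 133, 129, 129, 130, 131, 131, 125, 123, 130, 128, 127, 129, 128]
246 [174, 178, 180, 177, 174, 179, 171, 13, 14, 22, 18, 23, 76, 20, 23, 5, 16, 38, 181, 180, 180, 178, 180, 176, 180, 179, 181, 180, 180, 178]
```

The descent pushed the bail down slightly: the sleeve moved from row 257 to row 263. The gripper body would foul the lid if I reached any lower inside. Instead I'll press inward from outside on the wire either side of the sleeve and drag it up by friction.

Emit:
{"fn": "shift_gripper", "kwargs": {"increments": {"motion": [[0, 0, -0.04, 0, 0], [0, 0, -0.08, 0, 0], [-0.02, 0.035, -0.08, 0, 0.3], [-0.045, 0.071, -0.08, 0, 0.7], [-0.045, 0.071, -0.04, 0, 0.7], [-0.045, 0.071, 0, 0, 0.7], [-0.045, 0.071, 0.037, 0, 0.7], [-0.045, 0.071, 0.037, 0, 0.7], [-0.045, 0.071, 0.037, 0, 0.7]]}}}

```text
clock: 18.9
tool_pos: [0.5576, -0.1277, 0.0312]
orientation: [-179.9, -0.0, 78.3]
contact_force: [0.1, -0.6, 0.1]
gripper_width: 0.559
finger_force: 0.0
```

```bash
cat >> h.py <<'E'
from scipy.optimize import brentq
YAW=np.radians(78.3); EX=np.array([np.cos(YAW),np.sin(YAW)]); EY=np.array([np.sin(YAW),-np.cos(YAW)]); C=np.array([.582,-.0065])
def fr(P): d=P[:2]-C; return np.round([d@EX,d@EY,P[2]],4)
def status(tag):
    st=robot.read_state(); F=st["contact_force"]
    print("TCP crock",fr(st["tool_pos"]),"F",np.round([F[:2]@EX,F[:2]@EY,F[2]],1))
    c=snap("scene",tag); m=mask(c,(3,110,60),(16,255,255),(225,150,300,275)); n,l,s,ce=cv2.connectedComponentsWithStats(m)
    print([(ce[j].round(1).tolist(),int(s[j,4])) for j in range(1,n) if s[j,4]>12])
    return c
def bailz(c,u,v):
    A=[]
    for a in np.linspace(-.4,1.6,401):
        X=np.r_[C-.091*np.cos(a)*EX+.002*EY,.056+.091*np.sin(a)]; A.append((np.hypot(*(proj(c,X)-[u,v])),a))
    return min(A)
E
python3 - <<'E'
from h import *
print(bailz(load("scene7"),262.8,257.0),bailz(load("scene10"),262.6,262.9))
c=status("11")
E
```

```text
(np.float64(0.5797326991562225), np.float64(-0.0050000000000000044)) (np.float64(0.32038474691371904), np.float64(-0.21000000000000002))
TCP crock [-0.1236  0.0007  0.0312] F [-0.6  0.2  0.1]
[([263.0, 262.5], 67)]
```

Emit:
{"fn": "shift_gripper", "kwargs": {"increments": {"motion": [[0.008, 0, 0.004, 0, 0.7], [0.016, 0, 0.008, 0, 0.7], [0.02, 0, 0.008, 0, 0.7], [0.023, 0, 0.008, 0, 0.7], [0.025, 0, 0.008, 0, 0.7], [0.025, 0, 0.008, 0, 0.7]]}}}

```text
clock: 19.55
tool_pos: [0.5628, -0.1068, 0.0239]
orientation: [180.0, 0.4, 78.6]
contact_force: [-4.1, -12.6, -3.2]
gripper_width: 0.698
finger_force: 6.6
```

```bash
python3 - <<'E'
from h import *
status("12")
E
```

```text
TCP crock [-0.1021  0.0016  0.0239] F [-13.1  -1.5  -3.2]
[([262.3, 263.3], 46)]
```

Emit:
{"fn": "shift_gripper", "kwargs": {"increments": {"motion": [[-0.0005, 0, -0.004, 0, 0.7], [-0.001, 0, -0.008, 0, 0.7], [-0.0013, 0, -0.012, 0, 0.7], [-0.0013, 0, -0.012, 0, 0.7]]}}}

```text
clock: 20.0
tool_pos: [0.5626, -0.1085, 0.0363]
orientation: [179.9, 0.4, 78.6]
contact_force: [-4.1, -13.5, -1.1]
gripper_width: 0.7
finger_force: 6.9
```

```bash
python3 - <<'E'
from h import *
c=status("13")
E
```

```text
TCP crock [-0.1038  0.0016  0.0363] F [-14.1  -1.2  -1.1]
[([262.7, 259.7], 42)]
```

Emit:
{"fn": "shift_gripper", "kwargs": {"increments": {"motion": [[-0.0004, 0, -0.0045, 0, 0.7], [-0.0005, 0, -0.009, 0, 0.7], [-0.0003, 0, -0.0135, 0, 0.7], [0, 0, -0.018, 0, 0.7], [0.0006, 0, -0.0225, 0, 0.7], [0.0014, 0, -0.027, 0, 0.7], [0.0024, 0, -0.0315, 0, 0.7], [0.0036, 0, -0.036, 0, 0.7], [0.0036, 0, -0.036, 0, 0.7]]}}}

```text
clock: 20.95
tool_pos: [0.5635, -0.1044, 0.0732]
orientation: [179.9, 0.4, 78.6]
contact_force: [-4.1, -11.3, 3.8]
gripper_width: 0.702
finger_force: 5.6
```

```bash
python3 - <<'E'
from h import *
c=status("14"); D=snap("side","14")
print(np.round([proj(c,np.r_[C-.091*np.cos(a)*EX+.002*EY,.056+.091*np.sin(a)]) for a in(.1,.2,.3,.4)],1).tolist())
E
```

```text
TCP crock [-0.0996  0.0017  0.0732] F [-11.9  -1.8   3.8]
[([270.0, 223.9], 40), ([261.5, 245.2], 50)]
[[262.0, 253.4], [261.7, 249.7], [261.3, 245.7], [260.8, 241.5]]
```

Emit:
{"fn": "shift_gripper", "kwargs": {"increments": {"motion": [[0.0014, 0, -0.004, 0, 0.7], [0.0028, 0, -0.0077, 0, 0.7], [0.0048, 0, -0.012, 0, 0.7], [0.0068, 0, -0.0165, 0, 0.7], [0.009, 0, -0.021, 0, 0.7], [0.0115, 0, -0.0256, 0, 0.7], [0.0142, 0, -0.0296, 0, 0.7], [0.017, 0, -0.0336, 0, 0.7], [0.02, 0, -0.037, 0, 0.7], [0.0232, 0, -0.0405, 0, 0.7], [0.0266, 0, -0.0435, 0, 0.7], [0.03, 0, -0.0465, 0, 0.7], [0.034, 0, -0.049, 0, 0.7], [0.0375, 0, -0.0518, 0, 0.7], [0.0415, 0, -0.054, 0, 0.7], [0.0453, 0, -0.0563, 0, 0.7], [0.0453, 0, -0.0563, 0, 0.7]]}}}

```text
clock: 22.75
tool_pos: [0.573, -0.0558, 0.128]
orientation: [180.0, -0.1, 78.4]
contact_force: [-0.2, -0.1, -0.1]
gripper_width: 0.7
finger_force: 0.1
```

```bash
python3 - <<'E'
from h import *
c=status("15"); D=snap("side","15")
print(np.round([proj(c,np.r_[C-.091*np.cos(a)*EX+.002*EY,.056+.091*np.sin(a)]) for a in(.9,1.,1.1,1.2)],1).tolist())
E
```

```text
TCP crock [-0.0501  0.0011  0.128 ] F [-0.1 -0.2 -0.1]
[([251.5, 203.6], 297), ([252.5, 228.6], 74)]
[[257.1, 219.3], [256.1, 215.0], [255.2, 210.9], [254.2, 207.0]]
```

Emit:
{"fn": "shift_gripper", "kwargs": {"increments": {"motion": [[0.004, 0, -0.002, 0, 0.7], [0.008, 0, -0.004, 0, 0.7], [0.012, 0, -0.005, 0, 0.7], [0.016, 0, -0.006, 0, 0.7], [0.019, 0, -0.006, 0, 0.7], [0.019, 0, -0.006, 0, 0.7]]}}}

```text
clock: 23.45
tool_pos: [0.5764, -0.0382, 0.1342]
orientation: [-180.0, 0.0, 78.4]
contact_force: [-2.4, -3.0, 1.9]
gripper_width: 0.707
finger_force: 1.7
```

```bash
python3 - <<'E'
from h import *
c=status("16"); W=snap("wrist","16"); h=cv2.cvtColor(W["frame"],cv2.COLOR_RGB2HSV)
for a in(.7,1.1,1.3,1.4):
    for y in(0,.027,-.027): 
        p=proj(W,np.r_[C-.091*np.cos(a)*EX+(.002+y)*EY,.056+.091*np.sin(a)]); u,v=p.round().astype(int); print(a,y,p.round(),h[max(v-2,0):v+3:2,u].tolist() if 0<=u<560 and 0<=v<420 else None)
E
```

```text
TCP crock [-0.0322  0.0009  0.1342] F [-3.4 -1.7  1.9]
[([251.0, 201.9], 354)]
0.7 0 [278. 295.] [[30, 6, 91], [30, 3, 99], [30, 9, 116]]
0.7 0.027 [318. 295.] [[30, 9, 89], [45, 5, 102], [30, 11, 119]]
0.7 -0.027 [238. 295.] [[30, 9, 88], [38, 10, 106], [30, 7, 115]]
1.1 0 [278. 274.] [[48, 13, 236], [49, 12, 234], [42, 21, 222]]
1.1 0.027 [325. 274.] [[19, 40, 187], [17, 36, 184], [20, 38, 181]]
1.1 -0.027 [231. 274.] [[19, 41, 181], [16, 40, 184], [19, 41, 179]]
1.3 0 [278. 252.] [[14, 183, 102], [13, 168, 88], [24, 44, 155]]
1.3 0.027 [328. 252.] [[49, 15, 239], [48, 15, 174], [45, 17, 178]]
1.3 -0.027 [229. 252.] [[32, 32, 142], [33, 28, 189], [30, 33, 185]]
1.4 0 [278. 238.] [[13, 172, 86], [13, 160, 99], [14, 168, 105]]
1.4 0.027 [330. 238.] [[53, 9, 238], [30, 18, 101], [30, 19, 110]]
1.4 -0.027 [227. 238.] [[28, 28, 163], [28, 32, 153], [19, 20, 101]]
```

Emit:
{"fn": "shift_gripper", "kwargs": {"increments": {"motion": [[0.003, 0, -0.001, 0, 0.7], [0.006, 0, -0.001, 0, 0.7], [0.009, 0, -0.001, 0, 0.7], [0.012, 0, -0.001, 0, 0.7], [0.015, 0, -0.001, 0, 0.7], [0.018, 0, -0.001, 0, 0.7], [0.02, 0, -0.001, 0, 0.7], [0.02, 0, -0.001, 0, 0.7], [0.02, 0, -0.001, 0, 0.7]]}}}

```text
clock: 24.45
tool_pos: [0.5809, -0.0185, 0.1349]
orientation: [180.0, -0.0, 78.3]
contact_force: [-0.0, -1.7, 1.1]
gripper_width: 0.705
finger_force: 0.5
```

```bash
python3 - <<'E'
from h import *
c=status("17")
E
```

```text
TCP crock [-0.0119  0.0014  0.1349] F [-1.7  0.3  1.1]
[([250.9, 201.9], 330)]
```

Emit:
{"fn": "shift_gripper", "kwargs": {"increments": {"motion": [[-0.008, 0, 0, 0, 0.7], [-0.016, 0, 0, 0, 0.7], [-0.025, 0, 0, 0, 0.7], [-0.025, 0, -0.03, 0, 0.7], [-0.025, 0, -0.06, 0, 0.7], [-0.025, 0, -0.1, 0, 0.7], [-0.025, 0, -0.1, 0, 0.7], [-0.025, 0, -0.1, 0, 0.7]]}}}

```text
clock: 25.3
tool_pos: [0.5757, -0.0439, 0.2358]
orientation: [179.9, 0.0, 78.3]
contact_force: [-0.6, -0.3, -0.3]
gripper_width: 0.703
finger_force: 0.0
```

```bash
python3 - <<'E'
from h import *
W=snap("wrist","18"); S=snap("scene","18"); D=snap("side","18")
g=cv2.cvtColor(W["frame"],cv2.COLOR_RGB2GRAY).astype(int)
for a in(1.3,1.43,1.5,1.57,1.64):
    P=lambda y:proj(W,np.r_[C-.091*np.cos(a)*EX+(.002+y)*EY,.056+.091*np.sin(a)]).round(1).tolist()
    print(a,P(-.035),P(.035),P(0))
u=int(round(P(-.035)[0])); v=int(round(P(-.035)[1])); u2=int(round(P(.035)[0]))
print(v,u,g[v-20:v+50,u].tolist()); print(u2,g[v-20:v+50,u2].tolist())
cv2.imwrite("pics/c18.png",W["frame"][:,:,::-1])
E
```

```text
1.3 [235.3, 195.1] [317.3, 195.0] [276.3, 195.0]
1.43 [234.4, 182.4] [318.2, 182.3] [276.3, 182.3]
1.5 [234.0, 175.0] [318.6, 174.9] [276.3, 175.0]
1.57 [233.7, 167.4] [319.0, 167.3] [276.4, 167.4]
1.64 [233.4, 159.6] [319.3, 159.5] [276.4, 159.6]
160 233 [235, 236, 236, 236, 238, 237, 223, 186, 190, 188, 191, 190, 191, 191, 188, 190, 189, 189, 189, 191, 190, 190, 174, 144, 168, 186, 195, 188, 169, 142, 162, 194, 186, 190, 190, 186, 189, 187, 190, 191, 187, 188, 188, 188, 189, 191, 188, 190, 190, 192, 189, 192, 189, 186, 213, 239, 236, 237, 235, 236, 237, 236, 237, 236, 208, 141, 151, 180, 183, 184]
319 [238, 238, 239, 238, 237, 237, 239, 238, 237, 239, 238, 238, 237, 238, 237, 238, 238, 240, 227, 175, 184, 168, 144, 173, 190, 199, 184, 160, 141, 202, 240, 236, 238, 235, 237, 237, 237, 236, 238, 237, 238, 238, 237, 237, 236, 237, 234, 235, 238, 237, 235, 236, 236, 237, 236, 236, 238, 238, 237, 232, 216, 201, 228, 230, 200, 183, 181, 186, 185, 186]
```

The wire is at row 165.5 in the wrist view, which puts the bail at about 1.585 rad, inside the groove. The arm is clear, so I'll hand it in.

```bash
python3 -c "
from station import robot
print(robot.sign_off())"
```

```text
the job is handed in; nothing more can be done
None
```

The job is handed in: the lemon is in the crock, the lid sits squarely on the seal with its ramp towards the bail side, and the bail is snapped into the groove at about 1.585 rad; the clamped lid's height was not measured separately, and no verdict was printed.

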